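# Sort the offcuts and the masking tape into their trays

### The job

Sort the three loose pieces lying in front of the two open-fronted trays: both wooden offcuts go into the tray that already holds the narrow wooden strip, and the roll of masking tape goes into the tray that holds the wider sanding block. Slide each piece flat along the mat through the tray's open front until it is wholly inside; do not lift or tip the pieces. Do not disturb the other things on the mat.

Things in the scene. Friction and masses are not known exactly. Their poses are not given: they have to be found in the camera images.
- tray_wood: offcut tray, known by the wooden strip (38x120x19 mm) fixed across its back: fixed plywood tray, inside 220 mm deep (its x) by 138 mm wide (y); walls 8 mm thick, 36 mm high at sides and back; front open with no lip, floor level with the mat. Origin: centre of the inner floor; +x to the back wall (inner face x = +0.110), open front at x = -0.110 facing the robot within 10 degrees. Both trays are alike, either may be left
- tray_finish: tape tray, known by the sanding block (69x112x30 mm) fixed across its back, 72 mm of its depth: fixed plywood tray, inside 220 mm deep (its x) by 138 mm wide (y); walls 8 mm thick, 36 mm high at sides and back; front open with no lip, floor level with the mat. Origin: centre of the inner floor; +x to the back wall (inner face x = +0.110), open front at x = -0.110 facing the robot within 10 degrees. Both trays are alike, either may be left
- offcut_tall: loose wooden offcut, a plain block 45 mm (x) by 64 mm (y) by 45 mm high, about 70 g; origin at the centre of its underside, z up. Starts anywhere in the row before the trays, any yaw
- offcut_square: loose dark wooden offcut, a plain block 50 mm by 50 mm by 32 mm high, about 40 g; origin at the centre of its underside, z up. Starts anywhere in the row before the trays, any yaw
- masking_tape: roll of masking tape lying flat: ring of outer diameter 110 mm, hole of 76 mm diameter right through, 24 mm high, about 0.11 kg; origin at the ring's centre on its underside, z up. Starts anywhere in the row before the trays. A fingertip in the hole can drag it
- pencil: bystander: pencil 120 mm long, 8 mm thick, lying in the gap between the trays, pointing away from the robot; origin at its middle
- chisel: bystander: wood chisel 252 mm long, 29 mm thick, lying right of the trays, pointing away from or to the robot; origin at its middle
There are look-alikes about, which are no part of the job. There is more than one size of the masking_tape; the job needs the larger.

How it is judged:
At the end, for the whole second after the job is handed in: Both offcuts in the tray with the strip, the tape roll in the tray with the sanding block, flat on the floor between the walls, at rest; centre behind the open front by at least 20 mm (offcuts), 50 mm (tape roll) (x of offcut_tall in the frame of tray_wood between -0.09 and 0.11 m and y of offcut_tall in the frame of tray_wood between -0.069 and 0.069 m and height (world z) of each of offcut_tall, offcut_square, masking_tape below 0.01 m and x of offcut_square in the frame of tray_wood between -0.09 and 0.11 m and y of offcut_square in the frame of tray_wood between -0.069 and 0.069 m and x of masking_tape in the frame of tray_finish between -0.06 and 0.11 m and y of masking_tape in the frame of tray_finish between -0.069 and 0.069 m and linear speed of each of offcut_tall, offcut_square, masking_tape below 0.02 m/s); the robot touches nothing.
It fails at once if a piece is lifted or tipped (centre of its underside more than 20 mm above the mat) (height (world z) of any of offcut_tall, offcut_square, masking_tape above 0.02 m).
It fails at once if the pencil or the chisel is moved by more than 30 mm (distance of any of pencil, chisel from where it was at the start of the episode above 0.03 m).
It also fails if it takes over 72 s, if anything falls off the work surface, if the arm or the gripper's body presses on something with over 40 N, if the wrist force passes 120 N, or if a joint passes its speed limit or range.

### The arm

A 6-joint arm with a two-finger parallel gripper is mounted at the origin on a cart in front of the work surface, level with it; the furniture and walls round the work are solid. World frame = base frame: x ahead of the robot, y to its left, z up, the work surface at z = 0. Lengths are in m, angles in rad, forces in N, time in s.
With the tool pointing down it reaches from about 0.3 to 0.775 m from the base axis. Payload 14.6 kg.
Tool frame: the origin (TCP) lies at the very end of the fingers, on their centre line; the grasp point (between the pads) lies 19 mm behind it; z points along the fingers, y is the line along which they close (so a half turn about z gives the same grasp; the last joint's range is limited). The gripper opens to 94 mm and grips with 3 to 60 N. Pads are 16 mm wide; open, the fingers measure 119 mm over their backs; the gripper's body (75 mm by 177 mm) begins 78 mm behind the grasp point.
Start: joints at [1.259, 0.3, 1.521, -0, 1.321, -0.067], TCP at [0.133, 0.534, 0.205] pointing down, gripper open.
Joint ranges: [-3.03, 3.03], [-0.79, 2.21], [0.23, 2.52], [-1.04, 4.18], [0, 3.07], [-2.55, 2.55]. Speed limits (rad/s): [2.22, 2.22, 2.57, 3.14, 3.14, 3.14].

### API

Orientations are given as [roll, pitch, yaw] about the fixed x, y, z axes, in that order (R = Rz(yaw) Ry(pitch) Rx(roll)).
In Python, from station import * gives the robot as it stands.
- The arm moves only by the tool jog_arm, never from a script. Its argument "rows" is a list of rows, each a list of 3 entries, a list of its own where there are three numbers: the shift along the tool's x, y, z in m, then the turn about the tool's z in degrees, then the finger opening in m, from 0 to 0.094. A call has 1 to 12 rows; each row shifts and turns the commanded pose from where the row before left it, along the tool's axes as they then stand; what a row does not reach is not made up. A row lasts 1/12 s, in which the tool goes at most 41.7 mm and 7.16 degrees, less where a joint would pass 70% of its speed; a pose out of reach is approached as far as the arm can. A call is refused whole if a number of a shift passes 0.0417 or a number of a turn 7.16, either way. A call with a gripper value outside its range is refused whole. The fingers move at their own pace and stop on an object; "squeeze" is the grip in N (left out, the last holds). Time passes only in rows, so rows that do not move let the fingers close. It gives the time, the measured TCP pose, the force, the opening and the grip force at its end, in the units of the state.
- get_obs(): the state, without advancing time (a new reading comes with each control period).
- camera(name): name is "side" or "top"; returns a dict with "image" (384x512x3 uint8, red, green, blue), "range_z" (384x512 float32, m along the optical axis (not along the pixel's ray), 0 where there is no reading), "K" (3x3 intrinsics, pixels), "k1" (the pictures are not rectified: a ray, as slopes to the right and down, at radius r is drawn at 1 + k1 r^2 times it, then the intrinsics apply), "world_from_camera" (4x4, takes a point from camera to world coordinates). Camera axes: x right, y up, looking along -z (the intrinsics and any distortion apply to the point x, -y, -z); pixel columns grow to the right and rows downward; lengths in m; the calibration is good to about 2 mm. A picture is of the moment at which its call begins.
- hand_in(): hands the job in; it is judged then, once.
Trained networks look in a picture, given as the dict that the camera call returned (one of the last four; its "shot" number tells which), for a name from the list of things; names that differ only in an ending like _2 or _b are one class to them, and where a whole thing is asked for, a point or a joint stands for the part that bears it (a point fixed in the world has none). Each returns a list of dicts, best first, with "p" (0 to 1); they miss things now and then, are a little off and sometimes report something else, mostly with a low value. They report only what shows in the picture. A call takes as long as a camera call. They do not tell look-alikes from the thing itself.
- search_frame(label, picture): "at" ([column, row] as shares, 0 to 1, of the picture: columns of its width, rows of its height, amid what is visible of it).
- spot_point(label, picture): "at" ([column, row] as shares, 0 to 1, of the picture: columns of its width, rows of its height: a listed point, or the origin of a listed thing).
The state is a dict: "time_s": time; "qpos": joint angles; "joint_vel": joint speeds; "tau": joint torques, N m; "ee_pos": TCP position; "eef_rot": TCP orientation; "force": force on the tool from outside, world axes, zero at the start; "moment": the same for the moment, N m; "grip_width": finger opening in m; "grip_force": force on a finger pad.
Only numpy, scipy, OpenCV 4.12 (cv2) and the standard library are available. Lean on these libraries where they do the work, as an engineer would, in place of code of your own. Each camera call takes 0.05 s, during which the arm holds its last target. There are 200 camera calls.

## Working session

There is one attempt and no reset: what is moved stays moved. The work goes in short steps, Python scripts to look and compute and a tool call to move; the robot and the scene stay as the last step left them, time stands still between calls to the robot, and variables do not carry over. Pictures are saved under pics/ and viewed, at most 10 in all, crops included, and the job is handed in when it is done.

Besides the shell and the picture viewer there is one more tool, called after ">>>" as name(argument=value, ...), one argument or row to a line, values as JSON. jog_arm: Moves the arm, as the interface text tells. Its arguments: {"type":"object","properties":{"rows":{"type":"array","items":{"type":"array"}},"squeeze":{"type":"number"}},"required":["rows"]}

```bash
mkdir -p pics
cat > h.py <<'E'
from station import *
import numpy as np, cv2
def unproj(c,u,v,z=None,h=None):
    K=c["K"];k=c["k1"]
    d=np.array([(u-K[0,2])/K[0,0],(v-K[1,2])/K[1,1]]);s=d.copy()
    for _ in range(20): s=d/(1+k*(s@s))
    ray=np.array([s[0],-s[1],-1.]);T=np.array(c["world_from_camera"])
    if h is None:
        if z is None: z=c["range_z"][int(v),int(u)]
        return T[:3,:3]@(ray*z)+T[:3,3]
    r=T[:3,:3]@ray; return T[:3,3]+r*(h-T[2,3])/r[2]
E
python3 - <<'E'
from h import *
o=get_obs();print(o["time_s"],o["ee_pos"],o["eef_rot"],o["force"])
for n in ["top","side"]:
    c=camera(n);cv2.imwrite(f"pics/{n}0.png",cv2.resize(c["image"][:,:,::-1],(800,600)))
    print(n,np.round(c["world_from_camera"],3).tolist())
    for l in ["tray_wood","tray_finish","offcut_tall","offcut_square","masking_tape","pencil","chisel"]:
        for r in spot_point(l,c)[:4]:
            u,v=r["at"][0]*512,r["at"][1]*384
            print(l,round(r["p"],2),round(u),round(v),np.round(unproj(c,u,v,h=0),3),np.round(unproj(c,u,v),3))
E
```

```text
0.0 [0.13322094 0.53333719 0.20487699] [-3.14040293e+00 -7.58516514e-05  2.89676981e+00] [0.01888574 0.22508089 0.21313096]
top [[-0.018, 0.996, -0.088, 0.407], [-1.0, -0.019, -0.007, -0.048], [-0.008, 0.088, 0.996, 1.292], [0.0, 0.0, 0.0, 1.0]]
tray_wood 0.56 259 157 [ 0.649 -0.048  0.   ] [ 0.649 -0.048 -0.001]
offcut_tall 0.68 294 219 [ 0.415 -0.172  0.   ] [ 0.415 -0.168  0.042]
offcut_square 0.47 339 222 [ 0.4   -0.339  0.   ] [ 0.4   -0.332  0.03 ]
masking_tape 0.81 249 216 [ 0.428 -0.007  0.   ] [ 0.428 -0.007 -0.001]
masking_tape 0.64 140 237 [0.357 0.396 0.   ] [ 0.357  0.398 -0.004]
pencil 0.43 295 158 [ 0.641 -0.185  0.   ] [ 0.64  -0.184  0.005]
chisel 0.67 371 170 [ 0.589 -0.466  0.   ] [ 0.585 -0.457  0.028]
side [[0.999, 0.003, -0.037, 0.457], [-0.032, 0.56, -0.828, -1.374], [0.018, 0.829, 0.559, 0.96], [0.0, 0.0, 0.0, 1.0]]
tray_wood 0.72 296 209 [ 0.65  -0.052  0.   ] [ 0.65  -0.053  0.001]
tray_finish 0.76 309 259 [ 0.668 -0.324  0.   ] [ 0.667 -0.328  0.004]
offcut_tall 0.53 234 231 [ 0.424 -0.176  0.   ] [ 0.425 -0.199  0.018]
offcut_square 0.77 225 259 [ 0.4   -0.322  0.   ] [ 0.402 -0.349  0.025]
masking_tape 0.98 233 202 [ 0.418 -0.006  0.   ] [ 0.418  0.001 -0.004]
masking_tape 0.6 221 151 [0.36  0.397 0.   ] [ 0.36   0.408 -0.006]
pencil 0.65 297 232 [ 0.642 -0.186  0.   ] [ 0.642 -0.185 -0.001]
```

View pics/top0.png

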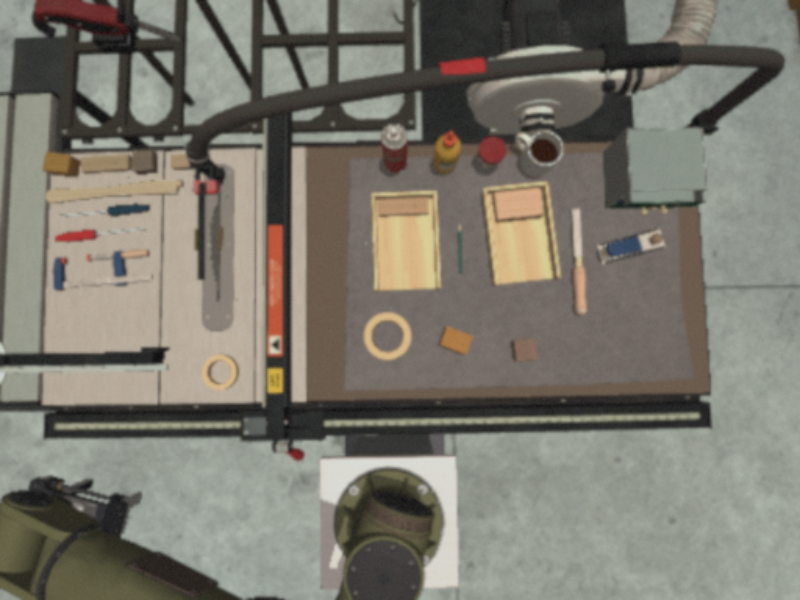

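Run:
```python
from h import *
c=camera("top");cv2.imwrite("pics/crop.png",cv2.resize(c["image"][110:260,215:405,::-1],(760,600),interpolation=cv2.INTER_CUBIC))
```

```text
(no output)
```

View pics/crop.png

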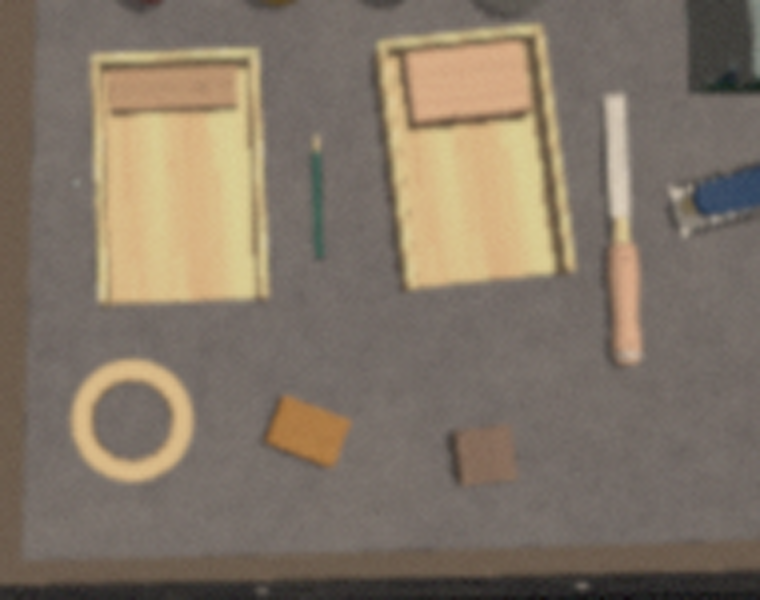

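Candidates (800-px top view): large tape ring (388,336) against the small ring (220,372), so I take the large one. The tall offcut is the orange block at (457,341) and the square one is the dark block at (525,349). The scrap blocks at (60–180,160) are not part of the job. The left tray at (405,240) has the narrow strip, so it's tray_wood. The right tray at (521,232) has the wider block, so it's tray_finish. The close crop confirms this choice.

```bash
cat >> h.py <<'E'
def cloud(c):
    K=c["K"];z=c["range_z"];T=np.array(c["world_from_camera"])
    v,u=np.mgrid[:384,:512]
    D=np.array([c["k1"],0,0,0,0.]);p=np.stack([u,v],-1).reshape(-1,1,2).astype(float)
    # radial r^2 term only, matches cv2 model
    s=cv2.undistortPoints(p,np.array(K,float),D).reshape(384,512,2)
    P=np.stack([s[...,0]*z,-s[...,1]*z,-z],-1)
    return P@T[:3,:3].T+T[:3,3]
def rect(P,x0,x1,y0,y1,h0,h1):
    m=(P[...,0]>x0)&(P[...,0]<x1)&(P[...,1]>y0)&(P[...,1]<y1)&(P[...,2]>h0)&(P[...,2]<h1)
    q=P[m]; r=cv2.minAreaRect(q[:,:2].astype(np.float32))
    return len(q),np.round(q[:,2].mean(),3),np.round(r[0],3),np.round(r[1],3),round(r[2],1),np.round(cv2.boxPoints(r),3).tolist()
E
python3 - <<'E'
from h import *
c=camera("top");P=cloud(c)
print("tall",rect(P,.35,.48,-.25,-.1,.03,.06))
print("sq",rect(P,.33,.46,-.4,-.27,.02,.05))
print("tape",rect(P,.33,.5,-.09,.09,.015,.04))
print("tapeS",rect(P,.25,.5,.3,.5,.012,.04))
print("woodtray",rect(P,.5,.8,-.15,.06,.012,.06))
print("fintray",rect(P,.5,.8,-.43,-.22,.012,.06))
print("pencil",rect(P,.5,.78,-.21,-.15,.004,.03))
print("chisel",rect(P,.4,.8,-.52,-.43,.012,.06))
print("mat z", P[240,230:260:10], P[252,250],P[216,190:225:5])
E
```

```text
tall (231, np.float64(0.044), array([ 0.42 , -0.162]), array([0.064, 0.045]), 67.7, [[0.3869999945163727, -0.18299999833106995], [0.42899999022483826, -0.20000000298023224], [0.453000009059906, -0.14100000262260437], [0.41100001335144043, -0.12399999797344208]])
sq (188, np.float64(0.031), array([ 0.395, -0.321]), array([0.049, 0.048]), 5.1, [[0.36899998784065247, -0.30000001192092896], [0.37299999594688416, -0.34700000286102295], [0.421999990940094, -0.34299999475479126], [0.4180000126361847, -0.29600000381469727]])
tape (408, np.float64(0.023), array([ 0.433, -0.002]), array([0.106, 0.105]), 88.9, [[0.3790000081062317, -0.05400000140070915], [0.48500001430511475, -0.0560000017285347], [0.4869999885559082, 0.04899999871850014], [0.38100001215934753, 0.050999999046325684]])
tapeS (204, np.float64(0.015), array([0.354, 0.393]), array([0.079, 0.082]), 75.5, [[0.3050000071525574, 0.36500000953674316], [0.3840000033378601, 0.3449999988079071], [0.40400001406669617, 0.42100000381469727], [0.32499998807907104, 0.44200000166893005]])
woodtray (784, np.float64(0.027), array([ 0.656, -0.042])
[... 723 characters left out ...]
]])
chisel (397, np.float64(0.022), array([ 0.6  , -0.482]), array([0.075, 0.248]), 88.1, [[0.4749999940395355, -0.5149999856948853], [0.7229999899864197, -0.5230000019073486], [0.7250000238418579, -0.4480000138282776], [0.47699999809265137, -0.4399999976158142]])
mat z [[ 0.34071106  0.06415305 -0.00064607]
 [ 0.34020054  0.0272007   0.00166072]
 [ 0.33926723 -0.00935476 -0.00397836]] [ 0.2955223  -0.00865237 -0.00312254] [[ 0.4315216   0.21216356 -0.00345024]
 [ 0.43111107  0.19265026  0.00118712]
 [ 0.43087841  0.17493003 -0.00373683]
 [ 0.43051354  0.1559699  -0.00160602]
 [ 0.43019455  0.1374506  -0.00203301]
 [ 0.42988063  0.11897816 -0.00282364]
 [ 0.42956934  0.10052217 -0.00385626]]
```

Run:
```python
from h import *
c=camera("top");P=cloud(c)
for y in np.arange(.6,-.05,-.05):
    m=(abs(P[...,1]-y)<.025)&(P[...,0]>.05)&(P[...,0]<.5);print(round(y,2),np.round(np.percentile(P[m][:,2],[50,99.8]),2),end=" ")
c=camera("side");cv2.imwrite("pics/side1.png",cv2.resize(c["image"][:,:,::-1],(800,600)))
```

```text
0.6 [-0.    0.35] 0.55 [0.   0.52] 0.5 [0.39 0.53] 0.45 [0.34 0.56] 0.4 [0.02 0.58] 0.35 [0.  0.6] 0.3 [0.52 0.61] 0.25 [0.06 0.61] 0.2 [-0.   0.6] 0.15 [-0.   0.6] 0.1 [-0.    0.57] 0.05 [-0.    0.31] -0.0 [0.   0.31]
```

View pics/side1.png

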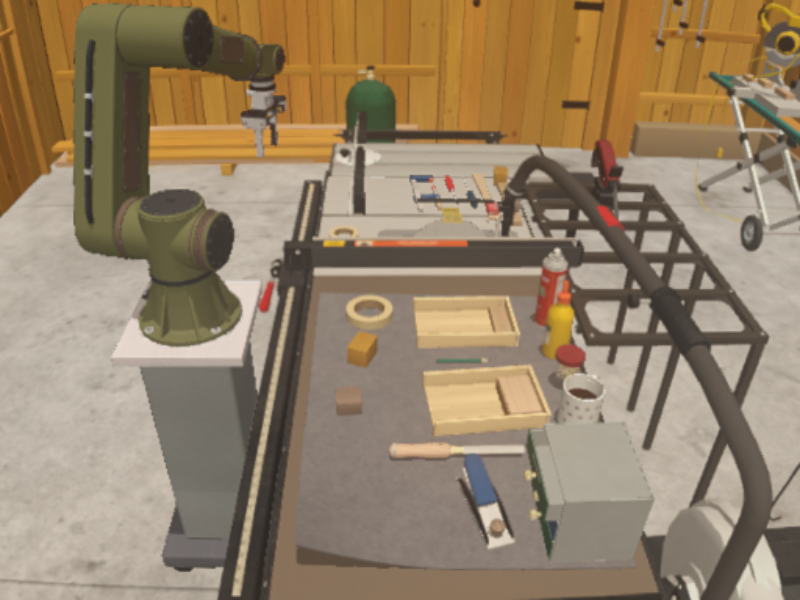

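The side view shows the ring at (369,312), tall offcut (362,349), square (348,400), trays (466,322) and (485,398). The path over the fence at (430,250) is clear.

>>> jog_arm(
  rows=[
    [[0, 0, 0], -7.02, 0.0],
    [[0, 0, 0], -7.02, 0.0],
    [[-0.017, -0.03, 0], 0, 0.0],
    [[-0.017, -0.03, 0], 0, 0.0],
    [[-0.017, -0.03, 0], 0, 0.0],
    [[-0.017, -0.03, 0], 0, 0.0],
    [[-0.017, -0.03, 0], 0, 0.0],
    [[-0.017, -0.03, 0], 0, 0.0],
    [[-0.017, -0.03, 0], 0, 0.0],
    [[-0.017, -0.03, 0], 0, 0.0],
    [[-0.017, -0.03, 0], 0, 0.0],
    [[-0.017, -0.03, 0], 0, 0.0],
  ],
)

```text
time_s: 2.0
ee_pos: [0.3038, 0.2321, 0.2057]
eef_rot: [3.141, 0.001, -3.141]
force: [0.3, -0.4, 0.5]
grip_width: 0.0172
grip_force: 0.0
```

>>> jog_arm(
  rows=[
    [[-0.0163, -0.0294, 0], 0, 0.0],
    [[-0.0163, -0.0294, 0], 0, 0.0],
    [[-0.0163, -0.0294, 0], 0, 0.0],
    [[-0.0163, -0.0294, 0], 0, 0.0],
    [[-0.0163, -0.0294, 0], 0, 0.0],
    [[-0.0163, -0.0294, 0], 0, 0.0],
    [[-0.0163, -0.0294, 0], 0, 0.0],
    [[-0.0163, -0.0294, 0], 0, 0.0],
    [[0, 0, 0.03], 0, 0.0],
    [[0, 0, 0.03], 0, 0.0],
    [[0, 0, 0.03], 0, 0.0],
    [[0, 0, 0.03], 0, 0.0],
  ],
)

```text
time_s: 3.0
ee_pos: [0.4338, -0.0018, 0.0843]
eef_rot: [-3.142, 0.001, 3.141]
force: [1.3, -0.8, 0.5]
grip_width: 0.0004
grip_force: 0.0
```

Run:
```python
from h import *
c=camera("side");cv2.imwrite("pics/s2.png",cv2.resize(c["image"][150:300,170:370,::-1],(800,600)))
print(get_obs()["ee_pos"])
```

```text
[ 0.43112119 -0.00147847  0.07934286]
```

View pics/s2.png

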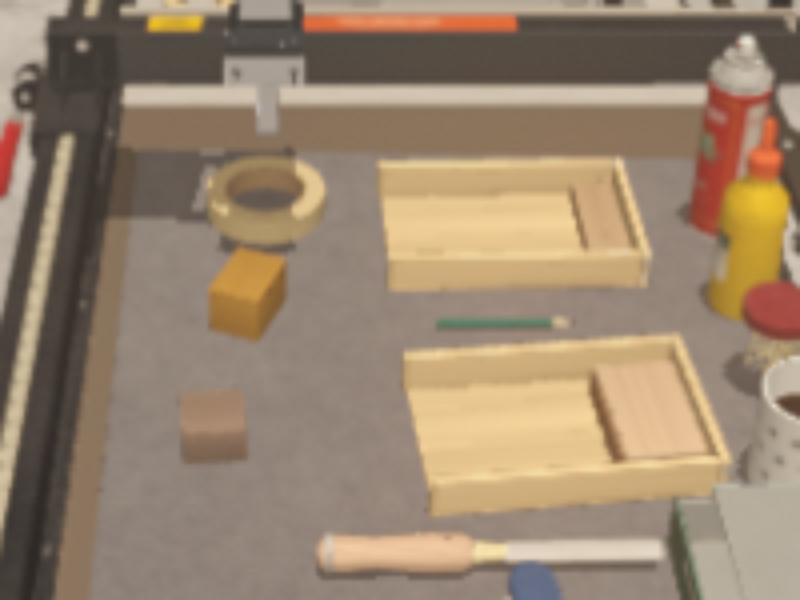

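Fingertips (265,120) hang above the ring (267,200); tray fronts and offcuts are as in the top view. Next: lower into the hole and drag the ring a little aside.

>>> jog_arm(
  rows=[
    [[0, 0, 0.03], 0, 0.0],
    [[0, 0, 0.03], 0, 0.0],
    [[0, 0, 0.01], 0, 0.0],
    [[0.012, 0.01, 0], 0, 0.0],
    [[0.012, 0.01, 0], 0, 0.0],
    [[0.012, 0.012, 0], 0, 0.0],
    [[0.012, 0.012, 0], 0, 0.0],
    [[0.01, 0.012, 0], 0, 0.0],
    [[0.01, 0.012, 0], 0, 0.0],
    [[-0.015, -0.015, 0], 0, 0.0],
    [[0, 0, 0], 0, 0.0],
    [[0, 0, -0.03], 0, 0.0],
  ],
)

```text
time_s: 4.05
ee_pos: [0.3793, 0.0512, 0.0436]
eef_rot: [-3.141, -0.006, 3.141]
force: [0.5, 1.1, -0.1]
grip_width: 0.0007
grip_force: 0.0
```

>>> jog_arm(
  rows=[
    [[0, 0, -0.04], 0, 0.04],
    [[0, 0, -0.03], 0, 0.094],
  ],
)

```text
time_s: 4.22
ee_pos: [0.3809, 0.0514, 0.1187]
eef_rot: [3.142, 0.001, 3.141]
force: [0.6, 0.1, 0.6]
grip_width: 0.0104
grip_force: 0.0
```

Run:
```python
from h import *
o=get_obs();print(o["ee_pos"],o["eef_rot"],o["force"])
c=camera("side");P=cloud(c);print(rect(P,.28,.55,-.09,.13,.016,.032))
for l in ["masking_tape","offcut_tall"]:
  for r in spot_point(l,c)[:2]:
    print(l,r["p"],np.round(unproj(c,r["at"][0]*512,r["at"][1]*384,h=0),3))
```

```text
[0.3809318  0.05144579 0.11865125] [3.14152200e+00 8.97410929e-04 3.14124224e+00] [0.57664822 0.12634939 0.63673201]
(281, np.float64(0.022), array([0.435, 0.046]), array([0.111, 0.226]), 88.5, [[0.32100000977516174, -0.007000000216066837], [0.546999990940094, -0.013000000268220901], [0.550000011920929, 0.09799999743700027], [0.3240000009536743, 0.10400000214576721]])
masking_tape 0.6 [0.354 0.044 0.   ]
offcut_tall 0.7 [ 0.416 -0.169 -0.   ]
```

>>> jog_arm(
  rows=[
    [[-0.005, -0.027, 0], 0, 0.094],
    [[-0.005, -0.027, 0], 0, 0.094],
    [[-0.005, -0.027, 0], 0, 0.094],
    [[-0.005, -0.027, 0], 0, 0.094],
    [[-0.005, -0.027, 0], 0, 0.094],
    [[-0.005, -0.027, 0], 0, 0.094],
    [[-0.005, -0.027, 0], 0, 0.094],
    [[-0.005, -0.026, 0], 0, 0.094],
    [[0, 0, 0], 5.6, 0.094],
    [[0, 0, 0], 5.6, 0.094],
    [[0, 0, 0], 5.6, 0.094],
    [[0, 0, 0], 5.6, 0.094],
  ],
)

```text
time_s: 5.37
ee_pos: [0.4203, -0.1635, 0.1146]
eef_rot: [3.141, -0.002, 2.745]
force: [-0.3, 1.1, -0.5]
grip_width: 0.0939
grip_force: 0.0
```

Run:
```python
from h import *
o=get_obs();print(o["ee_pos"],o["eef_rot"],o["grip_width"])
c=camera("top");P=cloud(c);print(rect(P,.35,.48,-.25,-.1,.03,.06)[:5]); print(rect(P,.28,.47,-.03,.13,.015,.032)[:5])
```

```text
[ 0.42029043 -0.16347446  0.11459142] [ 3.14149270e+00 -2.12334198e-03  2.74529124e+00] 0.09385617589930605
(0, np.float64(nan), array([0., 0.]), array([0., 0.]), 0.0)
(416, np.float64(0.023), array([0.38 , 0.053]), array([0.106, 0.105]), 89.6)h.py:23: RuntimeWarning: Mean of empty slice.
  return len(q),np.round(q[:,2].mean(),3),np.round(r[0],3),np.round(r[1],3),round(r[2],1),np.round(cv2.boxPoints(r),3).tolist()
  ret = ret.dtype.type(ret / rcount)
```

Tape at (0.380, 0.053). Lower, grip gently, settle.

>>> jog_arm(
  rows=[
    [[0, 0, 0.03], 0, 0.094],
    [[0, 0, 0.03], 0, 0.094],
    [[0, 0, 0.03], 0, 0.094],
    [[0, 0, 0.013], 0, 0.094],
    [[0, 0, 0], 0, 0.06],
    [[0, 0, 0], 0, 0.05],
    [[0, 0, 0], 0, 0.05],
    [[0, 0, 0], 0, 0.05],
  ],
  squeeze=8,
)

```text
time_s: 6.08
ee_pos: [0.4215, -0.1638, 0.0135]
eef_rot: [-3.141, 0.002, 2.751]
force: [0.5, -0.4, 1.1]
grip_width: 0.0706
grip_force: 0.0
```

>>> jog_arm(
  rows=[
    [[0, 0, 0], 0, 0.05],
    [[0, 0, 0], 0, 0.05],
    [[0, 0, 0], 0, 0.05],
    [[0, 0, 0], -5.6, 0.05],
    [[0, 0, 0], -5.6, 0.05],
    [[0, 0, 0], -5.6, 0.05],
    [[0, 0, 0], -5.6, 0.05],
  ],
)

```text
time_s: 6.67
ee_pos: [0.4217, -0.1638, 0.0134]
eef_rot: [-3.141, 0.002, -3.137]
force: [0.8, 0.6, 5.0]
grip_width: 0.0637
grip_force: 8.0
```

>>> jog_arm(
  rows=[
    [[-0.01, 0.016, 0], 0, 0.05],
    [[-0.01, 0.016, 0], 0, 0.05],
    [[-0.01, 0.016, 0], 0, 0.05],
    [[-0.01, 0.016, 0], 0, 0.05],
    [[-0.01, 0.016, 0], 0, 0.05],
    [[-0.01, 0.016, 0], 0, 0.05],
    [[-0.01, 0.016, 0], 0, 0.05],
    [[0, 0, 0], 0, 0.05],
  ],
)

```text
time_s: 7.33
ee_pos: [0.4926, -0.0497, 0.0134]
eef_rot: [-3.142, 0.002, -3.139]
force: [3.0, 5.8, 10.2]
grip_width: 0.0638
grip_force: 8.0
```

Run:
```python
from h import *
o=get_obs();print(o["ee_pos"],o["eef_rot"],o["grip_width"],o["force"])
c=camera("side");cv2.imwrite("pics/s3.png",cv2.resize(c["image"][150:300,170:370,::-1],(800,600)))
```

```text
[ 0.49259249 -0.04967217  0.0133501 ] [-3.14157219e+00  2.47233077e-03 -3.13938016e+00] 0.06384235607585566 [ 2.95514031  5.84944459 10.159963  ]
```

View pics/s3.png

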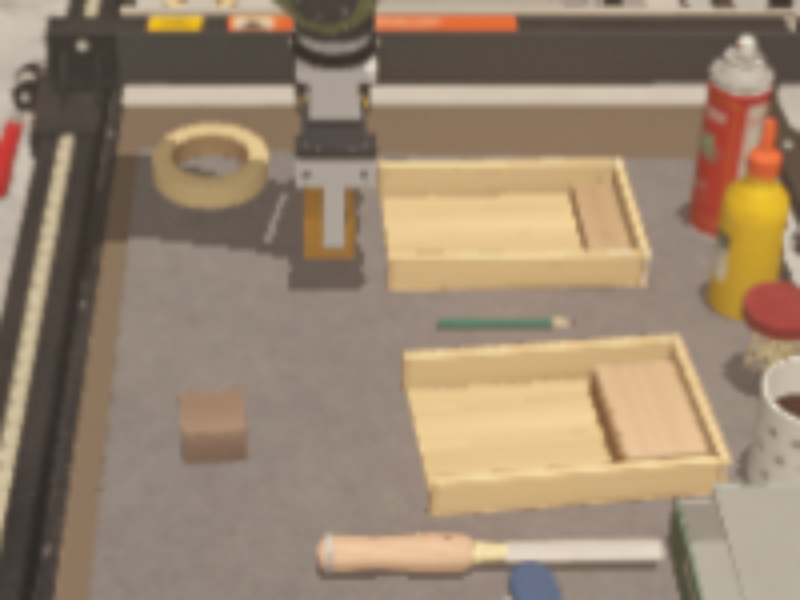

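The block (330,225) is held squarely in front of the left tray's mouth (385,220); the ring (210,165) is out of the way. Sliding in.

>>> jog_arm(
  rows=[
    [[-0.02, 0, 0], 0, 0.05],
    [[-0.02, 0, 0], 0, 0.05],
    [[-0.02, 0, 0], 0, 0.05],
    [[-0.02, 0, 0], 0, 0.05],
    [[-0.02, 0, 0], 0, 0.05],
    [[-0.02, 0, 0], 0, 0.05],
    [[-0.02, 0, 0], 0, 0.05],
    [[-0.02, 0, 0], 0, 0.05],
    [[-0.02, 0, 0], 0, 0.05],
    [[-0.01, 0, 0], 0, 0.05],
    [[0, 0, 0], 0, 0.05],
    [[0, 0, 0], 0, 0.078],
  ],
)

```text
time_s: 8.38
ee_pos: [0.6805, -0.0521, 0.0123]
eef_rot: [-3.142, -0.0, -3.141]
force: [-1.4, -0.0, 0.2]
grip_width: 0.0683
grip_force: 0.0
```

>>> jog_arm(
  rows=[
    [[0, 0, 0], 0, 0.078],
    [[0, 0, 0], 0, 0.078],
    [[0, 0, 0], 0, 0.078],
    [[0, 0, -0.02], 0, 0.078],
    [[0, 0, -0.03], 0, 0.078],
    [[0, 0, -0.04], 0, 0.078],
  ],
)

```text
time_s: 8.88
ee_pos: [0.6792, -0.0513, 0.1009]
eef_rot: [3.141, -0.005, -3.141]
force: [-0.2, 0.1, -0.1]
grip_width: 0.0778
grip_force: 0.0
```

>>> jog_arm(
  rows=[
    [[0.0238, -0.0225, 0], 0, 0.085],
    [[0.0238, -0.0225, 0], 0, 0.085],
    [[0.0238, -0.0225, 0], 0, 0.085],
    [[0.0238, -0.0225, 0], 0, 0.085],
    [[0.0238, -0.0225, 0], 0, 0.085],
    [[0.0238, -0.0225, 0], 0, 0.085],
    [[0.0238, -0.0225, 0], 0, 0.085],
    [[0.0238, -0.0225, 0], 0, 0.085],
    [[0.0238, -0.0225, 0], 0, 0.085],
    [[0.0238, -0.0225, 0], 0, 0.085],
    [[0.0238, -0.0225, 0], 0, 0.085],
    [[0.0238, -0.0225, 0], 0, 0.085],
  ],
)

```text
time_s: 9.88
ee_pos: [0.3937, -0.3222, 0.1027]
eef_rot: [-3.141, 0.0, -3.141]
force: [0.8, -0.2, 0.4]
grip_width: 0.0854
grip_force: 0.0
```

Run:
```python
from h import *
o=get_obs();print(o["ee_pos"],o["eef_rot"],o["qpos"])
c=camera("top");P=cloud(c);print(rect(P,.6,.72,-.11,.0,.038,.06)[:5])
```

```text
[ 0.39374848 -0.32222165  0.10267657] [-3.14132371e+00  2.53032102e-04 -3.14116150e+00] [-7.57813161e-01  3.21828753e-01  1.74862819e+00 -2.42349278e-05
  1.07076706e+00 -2.32902899e+00]
(215, np.float64(0.045), array([ 0.68 , -0.051]), array([0.062, 0.045]), 89.0)
```

>>> jog_arm(
  rows=[
    [[0, 0, 0.03], -5, 0.085],
    [[0, 0, 0.03], 0, 0.085],
    [[0, 0, 0.03], 0, 0.085],
    [[0, 0, 0], 0, 0.06],
    [[0, 0, 0], 0, 0.04],
    [[0, 0, 0], 0, 0.04],
    [[0, 0, 0], 0, 0.04],
    [[0, 0, 0], 0, 0.04],
    [[0, 0, 0], 0, 0.04],
    [[0, 0, 0], 0, 0.04],
    [[0, 0, 0], 5, 0.04],
  ],
)

```text
time_s: 10.85
ee_pos: [0.3959, -0.3221, 0.0137]
eef_rot: [-3.14, 0.002, -3.14]
force: [-0.6, 0.9, 6.3]
grip_width: 0.0499
grip_force: 8.0
```

>>> jog_arm(
  rows=[
    [[-0.007, 0.0226, 0], 0, 0.04],
    [[-0.007, 0.0226, 0], 0, 0.04],
    [[-0.007, 0.0226, 0], 0, 0.04],
    [[-0.007, 0.0226, 0], 0, 0.04],
    [[-0.007, 0.0226, 0], 0, 0.04],
    [[-0.007, 0.0226, 0], 0, 0.04],
    [[-0.007, 0.0226, 0], 0, 0.04],
    [[-0.007, 0.0226, 0], 0, 0.04],
    [[-0.007, 0.0226, 0], 0, 0.04],
    [[-0.007, 0.0226, 0], 0, 0.04],
    [[-0.007, 0.0226, 0], 0, 0.04],
    [[-0.007, 0.0226, 0], 0, 0.04],
  ],
)

```text
time_s: 11.85
ee_pos: [0.4803, -0.0497, 0.0137]
eef_rot: [-3.14, 0.002, -3.141]
force: [-1.1, -3.7, 6.4]
grip_width: 0.05
grip_force: 8.0
```

>>> jog_arm(
  rows=[
    [[-0.02, 0, 0], 0, 0.04],
    [[-0.02, 0, 0], 0, 0.04],
    [[-0.02, 0, 0], 0, 0.04],
    [[-0.02, 0, 0], 0, 0.04],
    [[-0.02, 0, 0], 0, 0.04],
    [[-0.02, 0, 0], 0, 0.04],
    [[-0.01, 0, 0], 0, 0.04],
    [[0, 0, 0], 0, 0.04],
    [[0, 0, 0], 0, 0.068],
    [[0, 0, 0], 0, 0.068],
    [[0, 0, 0], 0, 0.068],
    [[0, 0, 0], 0, 0.068],
  ],
)

```text
time_s: 12.85
ee_pos: [0.6087, -0.0503, 0.0126]
eef_rot: [3.142, -0.0, -3.141]
force: [0.1, 0.2, 0.4]
grip_width: 0.0674
grip_force: 0.0
```

>>> jog_arm(
  rows=[
    [[0, 0, -0.03], 0, 0.068],
    [[0, 0, -0.03], 0, 0.068],
    [[0, 0, -0.03], 0, 0.068],
    [[0.0286, 0.0129, 0], 0, 0.0],
    [[0.0286, 0.0129, 0], 0, 0.0],
    [[0.0286, 0.0129, 0], 0, 0.0],
    [[0.0286, 0.0129, 0], 0, 0.0],
    [[0.0286, 0.0129, 0], 0, 0.0],
    [[0.0286, 0.0129, 0], 0, 0.0],
    [[0.0286, 0.0129, 0], 0, 0.0],
    [[0.0286, 0.0129, 0], 0, 0.0],
    [[0, 0, 0], 0, 0.0],
  ],
)

```text
time_s: 13.85
ee_pos: [0.3762, 0.0541, 0.1021]
eef_rot: [3.141, -0.002, -3.14]
force: [-0.9, 0.2, 0.9]
grip_width: 0.0113
grip_force: 0.0
```

Run:
```python
from h import *
print(get_obs()["ee_pos"],get_obs()["grip_width"])
c=camera("top");P=cloud(c);print(rect(P,.56,.65,-.11,.01,.015,.06)[:5])
cv2.imwrite("pics/t4.png",cv2.resize(c["image"][110:260,215:405,::-1],(760,600)))
```

```text
[0.37623718 0.05407646 0.1020901 ] 0.011258872499067768
(202, np.float64(0.031), array([ 0.61, -0.05]), array([0.048, 0.051]), 89.1)
```

View pics/t4.png

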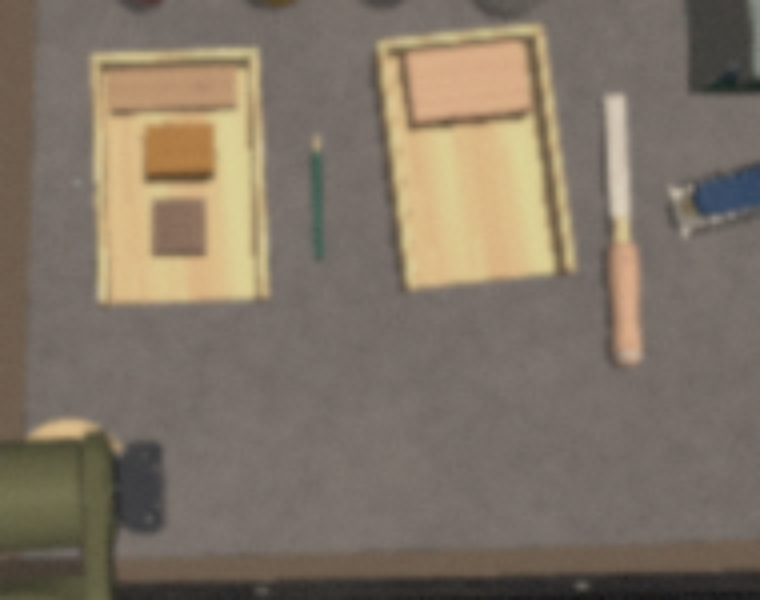

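Both offcuts sit in the strip tray at (180,150) and (180,228); pencil and chisel are untouched. The ring (75,430) is under the gripper. Now drag it across.

>>> jog_arm(
  rows=[
    [[0, 0, 0.03], 0, 0.0],
    [[0, 0, 0.03], 0, 0.0],
    [[0, 0, 0.03], 0, 0.0],
    [[-0.004, -0.02, 0], 0, 0.0],
    [[-0.004, -0.022, 0], 0, 0.0],
    [[-0.004, -0.022, 0], 0, 0.0],
    [[-0.004, -0.022, 0], 0, 0.0],
    [[-0.004, -0.022, 0], 0, 0.0],
    [[-0.004, -0.022, 0], 0, 0.0],
    [[-0.004, -0.022, 0], 0, 0.0],
    [[-0.004, -0.022, 0], 0, 0.0],
    [[-0.004, -0.022, 0], 0, 0.0],
  ],
)

```text
time_s: 14.9
ee_pos: [0.4169, -0.1449, 0.0124]
eef_rot: [-3.142, 0.0, 3.141]
force: [-0.2, -0.2, -0.3]
grip_width: 0.0008
grip_force: 0.3
```

>>> jog_arm(
  rows=[
    [[0, -0.022, 0], 0, 0.0],
    [[0, -0.022, 0], 0, 0.0],
    [[0, -0.022, 0], 0, 0.0],
    [[0, -0.022, 0], 0, 0.0],
    [[0, -0.022, 0], 0, 0.0],
    [[0, -0.022, 0], 0, 0.0],
    [[0, -0.022, 0], 0, 0.0],
    [[0, -0.022, 0], 0, 0.0],
    [[0, -0.022, 0], 0, 0.0],
    [[0, -0.015, 0], 0, 0.0],
    [[0, -0.01, 0], 0, 0.0],
    [[0, 0.02, 0], 0, 0.0],
  ],
)

```text
time_s: 15.9
ee_pos: [0.4165, -0.3501, 0.0124]
eef_rot: [-3.14, 0.001, 3.139]
force: [0.5, 1.4, -0.3]
grip_width: 0.0003
grip_force: 0.0
```

Run:
```python
from h import *
print(get_obs()["ee_pos"],get_obs()["eef_rot"],get_obs()["force"])
c=camera("side");P=cloud(c);print(rect(P,.33,.5,-.43,-.25,.017,.03))
for r in spot_point("masking_tape",c)[:2]: print(r["p"],np.round(unproj(c,r["at"][0]*512,r["at"][1]*384,h=0),3))
cv2.imwrite("pics/s5.png",cv2.resize(c["image"][150:300,170:370,::-1],(800,600)))
```

```text
[ 0.4164945  -0.35011497  0.01242637] [-3.13986194e+00  1.26022383e-03  3.13852561e+00] [ 0.53146365  1.4240197  -0.29022285]
(363, np.float64(0.024), array([ 0.419, -0.361]), array([0.109, 0.093]), 8.0, [[0.35899999737739563, -0.3230000138282776], [0.3709999918937683, -0.41499999165534973], [0.47999998927116394, -0.39899998903274536], [0.46700000762939453, -0.30799999833106995]])
0.86 [ 0.413 -0.345  0.   ]
0.68 [ 0.67  -0.331  0.   ]
```

View pics/s5.png

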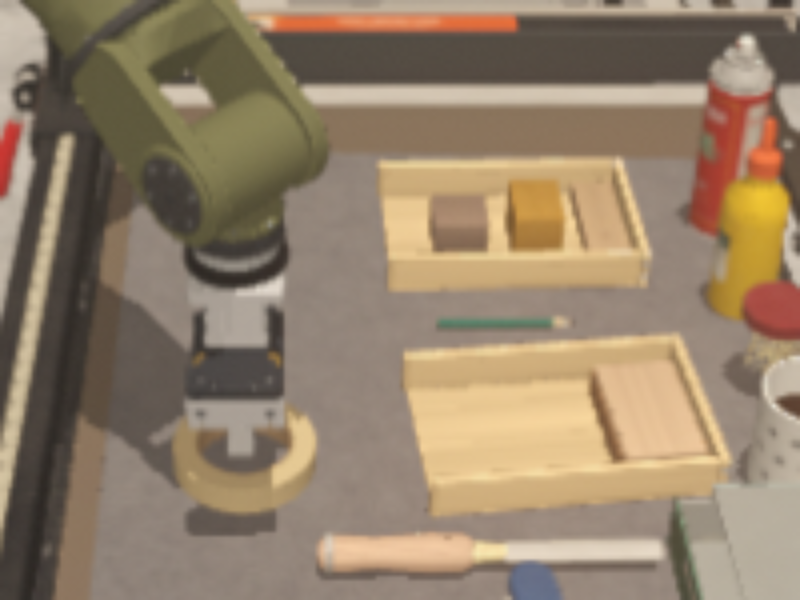

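The ring (245,460) is around the fingertip, in line with the right tray's mouth (415,430), clear of the chisel (320,555).

>>> jog_arm(
  rows=[
    [[-0.009, 0.004, 0], 0, 0.0],
    [[-0.009, 0.004, 0], 0, 0.0],
    [[-0.018, 0.0017, 0], 0, 0.0],
    [[-0.018, 0.0017, 0], 0, 0.0],
    [[-0.018, 0.0017, 0], 0, 0.0],
    [[-0.018, 0.0017, 0], 0, 0.0],
    [[0, 0, 0], 0, 0.0],
  ],
)

```text
time_s: 16.58
ee_pos: [0.5098, -0.3306, 0.0126]
eef_rot: [-3.141, 0.001, -3.139]
force: [-0.3, 1.3, -0.4]
grip_width: 0.0007
grip_force: 0.0
```

Run:
```python
from h import *
print(get_obs()["ee_pos"])
c=camera("side");P=cloud(c)
m=(P[...,0]>.36)&(P[...,0]<.54)&(P[...,1]>-.43)&(P[...,1]<-.25)&(P[...,2]>.02)&(P[...,2]<.028)
q=P[m];print(np.percentile(q[:,0],[1,99]),np.percentile(q[:,1],[1,99]))
from scipy.optimize import least_squares
# annulus: points within r 38..55
f=lambda s:np.clip(np.hypot(*(q[:,:2]-s).T)-.055,0,1)+np.clip(.038-np.hypot(*(q[:,:2]-s).T),0,1)
print(least_squares(f,[.48,-.335]).x)
for r in spot_point("masking_tape",c)[:2]: print(r["p"],np.round(unproj(c,r["at"][0]*512,r["at"][1]*384,h=0),3))
```

```text
[ 0.50977125 -0.33062694  0.01257818]
[0.43761093 0.53890624] [-0.38711579 -0.2885331 ]
[ 0.486807   -0.33139358]
0.74 [ 0.474 -0.342 -0.   ]
```

>>> jog_arm(
  rows=[
    [[-0.017, 0.0005, 0], 0, 0.0],
    [[-0.017, 0.0005, 0], 0, 0.0],
    [[-0.017, 0.001, 0], 0, 0.0],
    [[-0.017, 0.001, 0], 0, 0.0],
    [[-0.017, 0.0015, 0], 0, 0.0],
    [[-0.017, 0.0015, 0], 0, 0.0],
    [[-0.017, 0.0015, 0], 0, 0.0],
    [[-0.017, 0.0015, 0], 0, 0.0],
    [[-0.015, 0, 0], 0, 0.0],
    [[0, 0, 0], 0, 0.0],
    [[0.015, 0, 0], 0, 0.0],
    [[0, 0, 0], 0, 0.0],
  ],
)

```text
time_s: 17.68
ee_pos: [0.6402, -0.3226, 0.0119]
eef_rot: [3.141, -0.002, 3.141]
force: [-0.4, -0.0, -0.1]
grip_width: 0.0006
grip_force: 0.0
```

>>> jog_arm(
  rows=[
    [[0, 0, -0.02], 0, 0.0],
    [[0, 0, -0.03], 0, 0.0],
    [[0, 0, -0.03], 0, 0.0],
    [[0, 0, -0.03], 0, 0.0],
    [[0.03, 0, -0.02], 0, 0.0],
    [[0.04, 0, 0], 0, 0.0],
    [[0.04, 0, 0], 0, 0.0],
    [[0.04, 0, 0], 0, 0.0],
    [[0.04, 0, 0], 0, 0.0],
    [[0.03, 0, 0], 0, 0.0],
    [[0, 0, 0], 0, 0.0],
  ],
)

```text
time_s: 18.6
ee_pos: [0.418, -0.3224, 0.1429]
eef_rot: [3.141, -0.001, 3.139]
force: [-0.4, -0.4, -0.0]
grip_width: 0.0004
grip_force: 0.0
```

Run:
```python
from h import *
o=get_obs();print(o["time_s"],o["ee_pos"])
c=camera("top");P=cloud(c);print(rect(P,.56,.70,-.379,-.27,.016,.03)[:5])
cv2.imwrite("pics/t6.png",cv2.resize(c["image"][110:260,215:405,::-1],(760,600)))
```

```text
18.6 [ 0.41798878 -0.32237202  0.14289279]
(389, np.float64(0.023), array([ 0.641, -0.323]), array([0.101, 0.108]), 87.9)
```

View pics/t6.png

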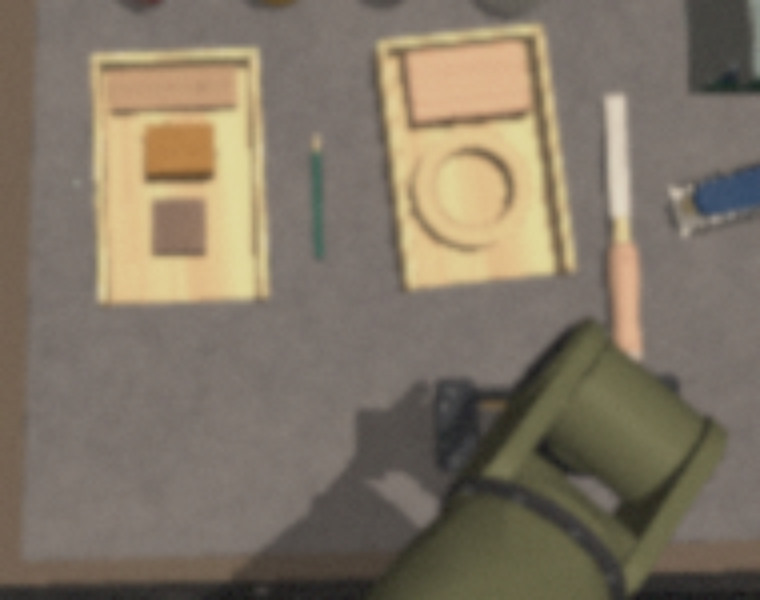

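The ring (465,195) lies wholly inside the right tray, with its centre at about tray x = -0.03. Both offcuts are in the left tray, and the pencil and chisel are in place.

```bash
python3 -c "
from station import *
print(hand_in())"
```

```text
the job is handed in; nothing more can be done
None
```

I handed in the job at about 18.6 s: in the last picture both offcuts are in the strip tray and the large tape roll is in the sanding-block tray, with the pencil and chisel where they started; the hand-in call returned no verdict.

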